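# Shut and latch the Tet candy box

### The job

The lid of the candy box on the TV cabinet has been left ajar: press it fully shut with the fingertips, fold the latch tab on its front edge down over the rim and push it in until its hooked edge snaps beneath the lip on the box's front wall and stays there by itself. Just press and push, lifting nothing; leave the box standing where it is and do not disturb the tumblers, the toothpick holder or the nail clipper.

Things in the scene. Friction and masses are not known exactly. Their poses are not given: they have to be found in the camera images.
- candy_box: Red plastic candy box full of sweets (1.3 to 2 kg), loose. Origin: centre of its underside; +x out of its front (latch side, turned away from the robot), +y along its width, +z up. Tray 164 deep (x) by 220 wide by 62 mm high, rim flange 8 mm out; lid 10 mm thick, 240 mm wide: shut, its top is 72 mm above the cabinet top, front edge at x = +92 mm
- box_lid (a joint): Opening angle of the lid in rad: 0 = fully shut on the rim, growing as the front edge rises; hinge along the back rim (94.5 mm behind the box's origin, 62 mm up). A stiff hinge: the lid stays where it is left and takes 2 to 3 N to push down, and 3 N upwards on its front edge or on the tab lifts it again. 0.2 to 0.6 at the start
- lid_front (a point): Point on the lid's upper face in the middle of its front edge (186.5 mm from the lid hinge, just behind the tab's hinge); it moves with the lid
- latch_tab (a joint): Tab angle to the lid in rad: 0 = square to it, hanging before the front wall (latched), 1.57 = straight out in the lid's plane, more = folded up. 1.2 to 2.0 at the start. Stays where left from 1.1 to 2.1; folded further and let go unhooked it springs back out to about 1. The hook meets the lip at 0.2, snaps past at 0.1 (about 2.5 N at the edge, lid fully shut) and rests within 0.03 of 0
- tab_hinge (a point): Middle of the latch tab's hinge line, along the box's y, in the middle of the lid's front edge; with the lid shut 96 mm ahead of the box's origin and 68 mm above the cabinet top
- tab_edge (a point): Middle of the tab's free edge, 37 mm from its hinge line. The tab is a flat red plate 60 mm wide (box y), 37 mm long, 3 mm thick, hinge line and this point in mid-thickness; the free edge turns outwards by 6 mm as a finger edge, and a J-shaped hook 52 mm wide runs along its inner side
- hook (a point): Centre of the rounded upturned bead (4 mm across) of the tab's hook, 33 mm from the hinge along the tab and 9.4 mm inwards of its plate. Hooked, it lies behind the lip's nose
- lip_nose (a point): Centre of the rounded down-turned nose (4 mm across, 52 mm wide) of the lip on the box's front wall, 90.5 mm ahead of the box's origin and 36 mm above the cabinet top; the lip springs upwards up to 2 mm as the hook passes under it. Axes as the box's
- tumbler_a: Empty clear glass tumbler, 68 mm across and 85 mm high, upright beside the box; origin: centre of its underside. Bystander
- tumbler_b: Empty clear glass tumbler, 68 mm across and 85 mm high, upright beside the box; origin: centre of its underside. Bystander
- toothpick_holder: White ceramic toothpick holder with toothpicks, 46 mm across, 69 mm high over the picks; origin: centre of its underside. Bystander
- nail_clipper: Chrome nail clipper lying flat, 62 mm long (its x), 12 mm wide, 15 mm high; origin: centre of its underside. Bystander

How it is judged:
By the outcome, as a careful person would: the job done as asked, in the order asked, and still so for the second after the job is handed in, with the robot touching nothing.
It also fails if it takes over 45 s, if anything falls off the work surface, if the arm or the gripper's body presses on something with over 40 N, if the wrist force passes 120 N, or if a joint passes its speed limit or range.

### The arm

A 6-joint arm with a two-finger parallel gripper is mounted at the origin on the work surface. World frame = base frame: x ahead of the robot, y to its left, z up, the work surface at z = 0. Lengths are in mm, angles in rad, forces in N, time in s.
With the tool pointing down it reaches from about 400 to 825 mm from the base axis. Payload 7 kg.
Tool frame: the origin (TCP) lies on the mounting face of the last link; the fingertips stand 178 mm ahead of it and the grasp point (between the pads) lies 159 mm ahead of it; x points along the fingers, z is the direction in which the jaws open and shut, and the axes are right-handed (so a half turn about x gives the same grasp; the last joint's range is limited). The gripper opens to 88 mm and grips with 3 to 60 N. Pads are 19 mm wide; open, the fingers measure 130 mm over their backs; the gripper's body (78 mm by 193 mm) begins 47 mm behind the grasp point.
Start: joints at [1.581, 0.359, 0.012, 0, -1.224, -0.288], TCP at [185.122, 649.096, 404.661] pointing down, gripper open.
Joint ranges: [-3.07, 3.07], [-1.43, 2.12], [-1.02, 1.25], [-3.03, 1.67], [-3.05, -0], [-3.03, 3.03]. Speed limits (rad/s): [2.39, 2.39, 3.01, 3.14, 3.14, 3.14].

### API

Orientations are given as a rotation vector (axis times angle).
In Python, from plant import ctrl gives the robot as it stands.
- The arm moves only by the shell command python3 -m handwheel 'ROWS'. ROWS is text: rows parted by semicolons, each of 7 numbers parted by spaces: the shift along the tool's x, y, z in cm, then the turn, a rotation vector about the tool's x, y, z in rad, then the closure, from 0 (fully open) to 1 (shut). A call has 1 to 10 rows; each row shifts and turns the commanded pose from where the row before left it, along the tool's axes as they then stand; what a row does not reach is not made up. A row lasts 1/10 s, in which the tool goes at most 50 mm and 8.59 degrees, less where a joint would pass 70% of its speed; a pose out of reach is approached as far as the arm can. A call is refused whole if a number of a shift passes 5 or a number of a turn 0.15, either way. A call with a gripper value outside its range is refused whole. The fingers move at their own pace and stop on an object; the grip force is fixed at half the most. Time passes only in rows, so rows that do not move let the fingers close. It gives the time, the measured TCP pose, the force and the opening at its end, in the units of the state.
- ctrl.read_state(): the state, without advancing time (a new reading comes with each control period).
- ctrl.grab_frame(name): name is "scene" or "top"; returns the picture (400x640x3 uint8, red, green, blue); there is no depth.
- ctrl.calibration(name): a dict with "camera_matrix" (3x3 intrinsics, pixels), "rvec" (rotation vector, rad) and "tvec" (3), from world to camera coordinates, as OpenCV has them. Camera axes: x right, y down, z forward; pixel columns grow to the right and rows downward; lengths in mm; the calibration is good to about 2 mm. A picture is of the moment at which its call begins. calibration takes no time and is no camera call.
- ctrl.job_done(): hands the job in, once; it reports no verdict.
Trained networks look in the newest picture that a camera, given by its name, has taken for a name from the list of things; names that differ only in an ending like _2 or _b are one class to them, and where a whole thing is asked for, a point or a joint stands for the part that bears it (a point fixed in the world has none). Each returns a list of dicts, best first, with "confidence" (0 to 1); they miss things now and then, are a little off and sometimes report something else, mostly with a low value. They report only what shows in the picture. A call takes as long as a camera call.
- ctrl.masks_of(thing, camera): "mask" (400x640 bool, what is visible of it) and "rect" ([left, top, right, bottom] in pixels, round what is visible of it).
The state is a dict: "t": time; "joint_positions": joint angles; "dq": joint speeds; "joint_torque": joint torques, N m; "tcp_pos": TCP position; "eef_rot": TCP orientation; "force": force on the tool from outside, world axes, zero at the start; "moment": the same for the moment, N m; "gripper_width": finger opening in mm.
Only numpy, scipy, OpenCV 4.12 (cv2) and the standard library are available. Lean on these libraries where they do the work, as an engineer would, in place of code of your own. Each camera call takes 0.05 s, during which the arm holds its last target. There are 200 camera calls.

## Working session

There is one attempt and no reset: what is moved stays moved. The work goes in short steps, Python scripts to look and compute and a shell command to move; the robot and the scene stay as the last step left them, time stands still between calls to the robot, and variables do not carry over. Pictures are saved under pics/ and viewed, about 8 in all and at most 12, crops included, and the job is handed in when it is done.

```bash
ls; mkdir -p pics; cat > h.py <<'E'
import numpy as np, cv2
from scipy.spatial.transform import Rotation as R
from plant import ctrl
def cal(n):
    c=ctrl.calibration(n); return np.array(c["camera_matrix"],float),np.array(c["rvec"],float),np.array(c["tvec"],float)
def proj(n,P):
    K,r,t=cal(n); return cv2.projectPoints(np.array(P,float).reshape(-1,1,3),r,t,K,None)[0].reshape(-1,2)
def ray(n,uv):
    K,r,t=cal(n); M=cv2.Rodrigues(r)[0]; o=-M.T@t.ravel()
    return o,M.T@np.linalg.inv(K)@np.array([uv[0],uv[1],1.])
def onz(n,uv,z):
    o,d=ray(n,uv); return o+d*(z-o[2])/d[2]
def save(n,name,crop=None,f=1):
    im=ctrl.grab_frame(n)[:,:,::-1]
    if crop: im=im[crop[1]:crop[3],crop[0]:crop[2]]
    cv2.imwrite("pics/"+name,cv2.resize(np.ascontiguousarray(im),None,fx=f,fy=f,interpolation=cv2.INTER_CUBIC))
E
python3 - <<'E'
from h import *
s=ctrl.read_state(); print(s)
for n in("scene","top"):
    save(n,n+"0.png"); o,d=ray(n,(320,200)); print(n,o.round(),(d/np.linalg.norm(d)).round(3),cal(n)[0][0,0])
    for th in("candy_box","latch_tab","box_lid","tumbler_a","toothpick_holder","nail_clipper"):
        for m in ctrl.masks_of(th,n): print(n,th,round(m["confidence"],2),m["rect"],m["mask"].sum())
E
```

```text
pics
{'t': 0.0, 'joint_positions': array([ 1.58112936e+00,  3.59372532e-01,  1.10732419e-02, -3.76418996e-04,
       -1.22410612e+00, -2.88099681e-01]), 'dq': array([ 0.00096587,  0.00077507,  0.00148901,  0.00031199, -0.00146849,
        0.00054641]), 'joint_torque': array([ 2.65533549e-05, -5.82722855e+01,  2.93049735e+01,  6.99717119e+00,
        6.90073881e-03, -1.52175321e-04]), 'tcp_pos': array([185.03370262, 648.93797821, 403.73325909]), 'eef_rot': array([ 1.40956191,  1.06355168, -1.4117545 ]), 'force': array([-0.14646121,  0.98275312,  0.1635549 ]), 'moment': array([ 0.006796  ,  0.05952135, -0.01865073]), 'gripper_width': 87.75971812969726}
scene [1231.  182.  516.] [-0.798 -0.178 -0.576] 391.89587760229546
scene candy_box 0.6 [222.0, 146.2, 337.5, 217.4] 7357
scene latch_tab 0.67 [264.3, 168.4, 298.3, 183.8] 438
scene box_lid 0.82 [220.1, 147.2, 343.0, 184.8] 2942
scene tumbler_a 0.78 [363.3, 149.6, 389.2, 191.4] 1077
scene tumbler_a 0.69 [171.3, 157.4, 206.6, 200.2] 1155
scene toothpick_holder 0.62 [159.0, 212.0, 181.6, 250.6] 638
scene nail_clipper 0.49 [375.4, 230.2, 399.1, 246.0] 201
top [ 472.   35. 1126.] [ 0.097 -0.026 -0.995] 431.0842857144414
top candy_box 0.65 [292.1, 175.1, 402.7, 278.9] 8087
top latch_tab 0.58 [325.4, 173.4, 352.1, 194.0] 452
top box_lid 0.7 [291.2, 177.3, 402.8, 280.4] 8064
top tumbler_a 0.85 [251.7, 243.0, 278.6, 272.3] 638
top tumbler_a 0.75 [415.6, 193.7, 447.4, 226.1] 714
top tumbler_a 0.65 [406.7, 143.5, 427.0, 159.9] 246
top toothpick_holder 0.72 [404.3, 143.5, 427.3, 161.6] 301
top nail_clipper 0.48 [241.0, 174.2, 258.9, 193.0] 121
top nail_clipper 0.47 [289.9, 176.5, 403.2, 279.0] 8179
```

```bash
python3 - <<'E'
import cv2
a=cv2.imread('pics/scene0.png')[110:270,130:430];b=cv2.imread('pics/top0.png')[110:310,220:480]
cv2.imwrite('pics/s.png',cv2.resize(a,None,fx=2.6,fy=2.6,interpolation=2));cv2.imwrite('pics/t.png',cv2.resize(b,None,fx=3,fy=3,interpolation=2))
E
```

```text
(no output)
```

View pics/s.png

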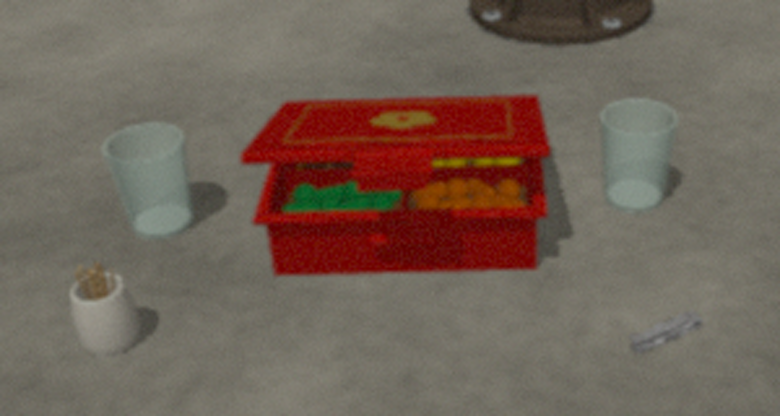

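View pics/t.png

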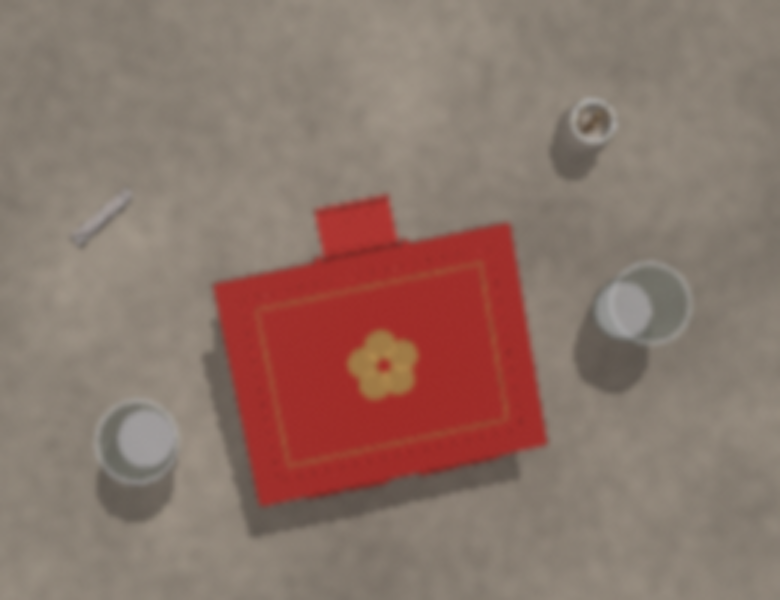

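The scene view shows the box with its front towards that camera, the lid ajar and the tab sticking out at (390,165). The top view shows the lid corners at (214,284), (511,223), (547,443) and (262,505), and the tab tip between (316,210) and (387,195). I'll fit a model to these.

```bash
cat > fit.py <<'E'
from h import *
from scipy.optimize import least_squares
def lidp(p,u,y,h):  # u along lid from hinge, h above hinge plane
    c,s=np.cos(p[3]),np.sin(p[3]); return box(p,-94.5+u*c-h*s,y,62+u*s+h*c)
def box(p,x,y,z):
    c,s=np.cos(p[2]),np.sin(p[2]); return np.array([p[0]+c*x-s*y,p[1]+s*x+c*y,z])
def tab(p,l,y,n=0): # n outward of plate
    a=p[4]; return lidp(p,190.5+l*np.sin(a)+n*np.cos(a),y,6-l*np.cos(a)+n*np.sin(a))
E
python3 - <<'E'
from fit import *
S=lambda a:np.array(a)/2.6+[130,110]
T=lambda a:np.array(a)/3+[220,110]
# scene: image left = box? front seen from front: box +y is to the viewer's right
def res(p):
    b=p[5]
    m=[("scene",box(p,82,-110,0),S((275,272))),("scene",box(p,82,110,0),S((537,267))),
    ("scene",box(p,90,-118,62),S((257,220))),("scene",box(p,90,118,62),S((546,214))),
    ("scene",lidp(p,186.5,-120,10),S((243,156))),("scene",lidp(p,186.5,120,10),S((550,150))),
    ("scene",lidp(p,b,-120,10),S((288,100))),("scene",lidp(p,b,120,10),S((540,96))),
    ("top",lidp(p,186.5,120,10),T((214,284))),("top",lidp(p,186.5,-120,10),T((511,223))),
    ("top",lidp(p,b,-120,10),T((547,443))),("top",lidp(p,b,120,10),T((262,505))),
    ("top",tab(p,37,30,1.5),T((316,210))),("top",tab(p,37,-30,1.5),T((387,195))),
    ("scene",tab(p,37,-30,3),S((356,185))),("scene",tab(p,37,30,3),S((430,185)))]
    return np.concatenate([proj(n,P)[0]-q for n,P,q in m])
print([onz("top",T(q),90).round() for q in((380,365),(357,250))])
for y0 in(.2,-.2):
    r=least_squares(res,[520,0,y0,.4,1.5,0],loss="soft_l1"); print(r.x.round(3),r.cost); print(res(r.x).reshape(-1,2).round(1).tolist())
p=r.x
for n,P in(("lidfront",lidp(p,186.5,0,10)),("hinge",tab(p,0,0)),("edge",tab(p,37,0))): print(n,P.round(1))
print("tumblers",[onz("top",((a+c)/2,(b+d)/2),45).round() for a,b,c,d in((251.7,243,278.6,272.3),(415.6,193.7,447.4,226.1),(404.3,143.5,427.3,161.6),(241,174,259,193))])
s=ctrl.read_state(); print(R.from_rotvec(s["eef_rot"]).as_matrix().round(3))
E
```

```text
[array([498., -58.,  90.]), array([590., -39.,  90.])]Traceback (most recent call last):
  File "<stdin>", line 18, in <module>
    return func(*args, **kwargs)
    result = trf(vector_fun.fun, vector_fun.jac, x0, f0, J0, lb, ub, ftol, xtol,
                 gtol, max_nfev, x_scale, loss_function, tr_solver,
                 tr_options.copy(), verbose, callback=callback_wrapped)
    return trf_no_bounds(
        fun, jac, x0, f0, J0, ftol, xtol, gtol, max_nfev, x_scale,
        loss_function, tr_solver, tr_options, verbose, callback=callback)
    J = jac(x)
    self._update_jac()
    ~~~~~~~~~~~~~~~~^^
    self.J = self.jac_wrapped(xp_copy(self.x), f0=self.f)
             ~~~~~~~~~~~~~~~~^^^^^^^^^^^^^^^^^^^^^^^^^^^^
    J, dct = approx_derivative(
             ~~~~~~~~~~~~~~~~~^
        self.fun,
        ^^^^^^^^^
    ...<2 lines>...
        **self.finite_diff_options,
        ^^^^^^^^^^^^^^^^^^^^^^^^^^^
    )
    ^
    J, _nfev = _dense_difference(fun_wrapped, x0, f0, h,
               ~~~~~~~~~~~~~~~~~^^^^^^^^^^^^^^^^^^^^^^^^
                             use_one_sided, method,
    
[... 190 characters left out ...]
     ^^^^^^^
    f = np.atleast_1d(self.fun(x, *self.args, **self.kwargs))
                      ~~~~~~~~^^^^^^^^^^^^^^^^^^^^^^^^^^^^^^
    return np.atleast_1d(self.fun(x))
                         ~~~~~~~~^^^
    return self.f(x, *self.args, **self.kwargs)
           ~~~~~~^^^^^^^^^^^^^^^^^^^^^^^^^^^^^^
  File "<stdin>", line 15, in res
  File "h.py", line 7, in proj
    K,r,t=cal(n); return cv2.projectPoints(np.array(P,float).reshape(-1,1,3),r,t,K,None)[0].reshape(-1,2)
          ~~~^^^
  File "h.py", line 5, in cal
    c=ctrl.calibration(n); return np.array(c["camera_matrix"],float),np.array(c["rvec"],float),np.array(c["tvec"],float)
ValueError: time passes only in moves, steps and waits
```

```bash
sed -i 's/^def cal(n)/import functools\n@functools.cache\ndef cal(n)/' h.py
cat > obs.py <<'E'
from fit import *
S=lambda a:np.array(a)/2.6+[130,110]
T=lambda a:np.array(a)/3+[220,110]
def res(p):
    b=p[5]
    m=[("scene",box(p,82,-110,0),S((275,272))),("scene",box(p,82,110,0),S((537,267))),
    ("scene",box(p,90,-118,62),S((257,220))),("scene",box(p,90,118,62),S((546,214))),
    ("scene",lidp(p,186.5,-120,10),S((243,156))),("scene",lidp(p,186.5,120,10),S((550,150))),
    ("scene",lidp(p,b,-120,10),S((288,100))),("scene",lidp(p,b,120,10),S((540,96))),
    ("top",lidp(p,186.5,120,10),T((214,284))),("top",lidp(p,186.5,-120,10),T((511,223))),
    ("top",lidp(p,b,-120,10),T((547,443))),("top",lidp(p,b,120,10),T((262,505))),
    ("top",tab(p,37,30,1.5),T((316,210))),("top",tab(p,37,-30,1.5),T((387,195))),
    ("scene",tab(p,37,-30,3),S((356,185))),("scene",tab(p,37,30,3),S((430,185)))]
    return np.concatenate([proj(n,P)[0]-q for n,P,q in m])
E
python3 - <<'E'
from obs import *
for y0 in(.2,-.2):
    r=least_squares(res,[520,-50,y0,.4,1.5,0],loss="soft_l1"); print(r.x.round(3),r.cost)
print(res(r.x).reshape(-1,2).round(1).tolist())
p=r.x; np.save("p.npy",p)
for n,P in(("lidfront",lidp(p,186.5,0,10)),("hinge",tab(p,0,0)),("edge",tab(p,37,0))): print(n,P.round(1))
print("tumblers",[onz("top",((a+c)/2,(b+d)/2),45).round() for a,b,c,d in((251.7,243,278.6,272.3),(415.6,193.7,447.4,226.1),(404.3,143.5,427.3,161.6),(241,174,259,193))])
s=ctrl.read_state(); print(R.from_rotvec(s["eef_rot"]).as_matrix().round(3))
E
```

```text
[ 5.0199e+02 -5.7853e+01  2.1600e-01  2.3800e-01  1.2610e+00  3.5930e+00] 8.276802942235337
[ 5.0199e+02 -5.7853e+01  2.1600e-01  2.3800e-01  1.2610e+00  3.5930e+00] 8.2768029422408
[[-0.2, 0.5], [-0.1, 0.3], [-2.1, -0.8], [0.6, -0.9], [-1.3, 0.1], [0.2, -0.1], [-1.5, -0.5], [-0.2, -1.1], [-0.9, -0.1], [-0.5, 0.3], [-0.1, 0.4], [-1.9, -0.3], [-1.1, 0.1], [-0.1, 0.1], [-2.1, 0.3], [0.7, -0.3]]
lidfront [584.4 -39.8 115.7]
hinge [589.1 -38.8 112.8]
edge [625.2 -30.9 110.1]
tumblers [array([431., 140.,  45.]), array([ 557., -276.,   45.]), array([ 703., -237.,   45.]), array([617., 183.,  45.])]
[[-0.     0.962 -0.274]
 [ 0.    -0.274 -0.962]
 [-1.    -0.    -0.   ]]
```

The fit is consistent, with residuals of about 2 px or less: lid 0.24 rad, tab 1.26 rad, box yaw 0.216. Next I align the jaws with the box's width, close them and travel across at height.

```bash
python3 -m handwheel '0 0 0 -0.123 0 0 1;0 0 0 -0.123 0 0 1;0 0 0 -0.123 0 0 1;0 0 0 -0.123 0 0 1;0 1.46 4.74 0 0 0 1;0 1.46 4.74 0 0 0 1;0 1.46 4.74 0 0 0 1;0 1.46 4.74 0 0 0 1;0 1.46 4.74 0 0 0 1;0 1.46 4.74 0 0 0 1'
python3 -m handwheel '0 1.46 4.74 0 0 0 1;0 1.46 4.74 0 0 0 1;0 1.46 4.74 0 0 0 1;0 1.46 4.74 0 0 0 1;0 1.46 4.74 0 0 0 1;0 1.46 4.74 0 0 0 1;0 1.46 4.74 0 0 0 1;0 1.46 4.74 0 0 0 1;0 1.46 4.74 0 0 0 1;0 0 0 0 0 0 1'
cat > st.py <<'E'
from fit import *
s=ctrl.read_state(); M=R.from_rotvec(s["eef_rot"]).as_matrix(); p=np.load("p.npy")
tip=s["tcp_pos"]+178*M[:,0]; c,sn=np.cos(p[2]),np.sin(p[2]); d=tip-[p[0],p[1],0]
print("t",round(s["t"],2),"tip in box",[round(float(v),1) for v in(c*d[0]+sn*d[1],-sn*d[0]+c*d[1],tip[2])],"F box",[round(float(v),1) for v in(c*s["force"][0]+sn*s["force"][1],-sn*s["force"][0]+c*s["force"][1],s["force"][2])],"w",round(s["gripper_width"],1)); print(M.round(3).tolist())
E
python3 st.py
```

```text
t: 1.7
tcp_pos: [331.7, 387.9, 405.0]
eef_rot: [1.05, 1.303, -1.049]
force: [0.6, 0.3, -0.7]
gripper_width: 13.1
t: 2.7
tcp_pos: [552.0, -3.6, 404.2]
eef_rot: [1.053, 1.3, -1.055]
force: [-0.8, 0.8, -0.8]
gripper_width: 0.5
t 2.7 tip in box [60.4, 42.2, 226.2] F box [-0.6, 0.9, -0.8] w 0.5
[[-0.0, 0.978, 0.207], [-0.001, 0.207, -0.978], [-1.0, -0.001, 0.001]]
```

```bash
python3 -m handwheel '0 1.5 4.2 0 0 0 1;4 0 0 0 0 0 1;4 0 0 0 0 0 1;2.2 0 0 0 0 0 1;0 0 0 0 0 0 1'; python3 st.py
python3 - <<'E'
from h import *
save("scene","s1.png",(170,60,370,230),4); save("top","t1.png",(260,120,440,300),3)
E
```

```text
t: 3.2
tcp_pos: [572.6, -37.0, 299.5]
eef_rot: [1.047, 1.307, -1.055]
force: [-1.1, 0.3, 0.0]
gripper_width: 0.7
t 3.2 tip in box [72.3, 5.4, 121.5] F box [-1.0, 0.5, 0.0] w 0.7
[[-0.006, 0.977, 0.212], [-0.001, 0.212, -0.977], [-1.0, -0.006, -0.0]]
```

View pics/s1.png

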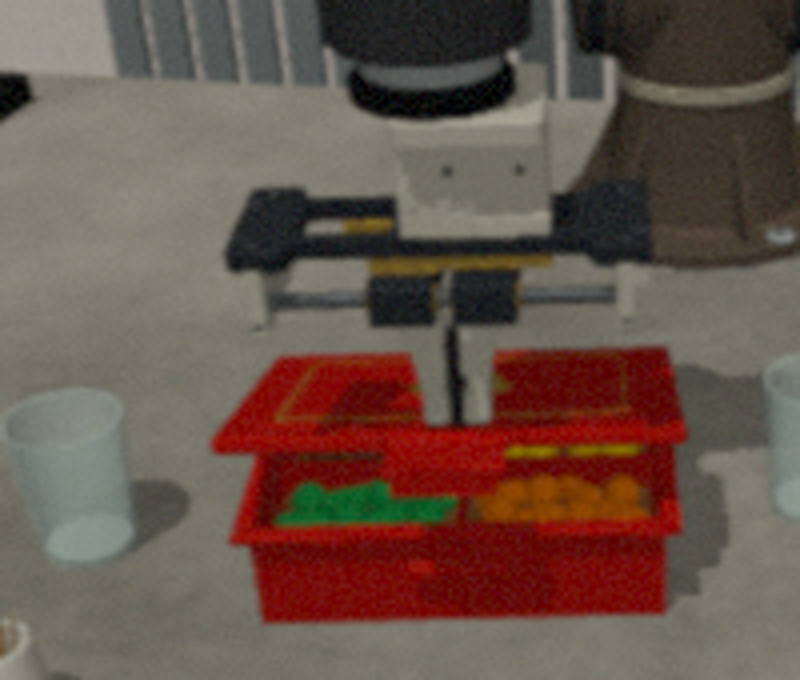

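The fingertips are just over the middle of the lid's front edge at (460,420), and nothing else is near. Pressing.

```bash
python3 -m handwheel '0.7 0 0 0 0 0 1;0.7 0 0 0 0 0 1;0.7 0 0 0 0 0 1;0.7 0 0 0 0 0 1;0.7 0 0 0 0 0 1;0.7 0 0 0 0 0 1;0.4 0 0 0 0 0 1;0.2 0 0 0 0 0 1;0 0 0 0 0 0 1'; python3 st.py
```

```text
t: 4.2
tcp_pos: [573.5, -37.1, 254.1]
eef_rot: [1.049, 1.304, -1.051]
force: [0.5, -0.3, -0.1]
gripper_width: 0.6
t 4.2 tip in box [74.1, 5.0, 76.1] F box [0.4, -0.4, -0.1] w 0.6
[[-0.001, 0.977, 0.212], [-0.0, 0.212, -0.977], [-1.0, -0.001, -0.0]]
```

```bash
python3 -m handwheel '0.2 0 0 0 0 0 1;0.1 0 0 0 0 0 1;0 0 0 0 0 0 1'; python3 -m handwheel '0.15 0 0 0 0 0 1;0 0 0 0 0 0 1'; python3 st.py
```

```text
t: 4.5
tcp_pos: [573.7, -37.0, 251.6]
eef_rot: [1.05, 1.303, -1.05]
force: [-1.1, -0.6, 1.0]
gripper_width: 0.2
t: 4.7
tcp_pos: [573.8, -37.0, 250.4]
eef_rot: [1.05, 1.303, -1.05]
force: [-1.9, -0.3, 2.7]
gripper_width: 0.3
t 4.7 tip in box [74.6, 5.0, 72.4] F box [-1.9, 0.1, 2.7] w 0.3
[[-0.0, 0.977, 0.213], [-0.0, 0.213, -0.977], [-1.0, -0.0, 0.0]]
```

```bash
python3 -m handwheel '0.1 0 0 0 0 0 1;0 0 0 0 0 0 1'; python3 -m handwheel '0.1 0 0 0 0 0 1;0 0 0 0 0 0 1';python3 -m handwheel '0.1 0 0 0 0 0 1;0 0 0 0 0 0 1'; python3 st.py
```

```text
t: 4.9
tcp_pos: [573.8, -37.0, 250.3]
eef_rot: [1.05, 1.303, -1.05]
force: [-4.0, 0.5, 11.6]
gripper_width: 0.6
t: 5.1
tcp_pos: [573.7, -37.0, 250.1]
eef_rot: [1.05, 1.302, -1.049]
force: [-6.9, 0.7, 18.2]
gripper_width: 0.4
t: 5.3
tcp_pos: [573.7, -36.9, 249.9]
eef_rot: [1.049, 1.302, -1.049]
force: [-11.3, 2.2, 26.4]
gripper_width: 0.2
t 5.3 tip in box [74.7, 5.0, 71.9] F box [-10.6, 4.6, 26.4] w 0.2
[[0.001, 0.977, 0.214], [-0.0, 0.214, -0.977], [-1.0, 0.001, 0.001]]
```

The lid is down on the rim: tip z 72 with a stiff 26 N reaction. I'll retreat above the tab and re-check.

```bash
python3 -m handwheel '-0.5 0 0 0 0 0 1;-1.5 0 0 0 0 0 1;-2 0 0 0 0 0 1;0 2.1 0.2 0 0 0 1;0 2.1 0.2 0 0 0 1;0 2 0.1 0 0 0 1;0 0 0 0 0 0 1;0 0 0 0 0 0 1'; python3 st.py
python3 - <<'E'
from h import *
save("scene","s2.png",(210,110,350,225),5.6); save("top","t2.png",(270,150,420,290),5)
for n in("scene","top"):
    for th in("candy_box","latch_tab","box_lid"):
        for m in ctrl.masks_of(th,n)[:1]: print(n,th,round(m["confidence"],2),m["rect"])
E
```

```text
t: 6.1
tcp_pos: [635.3, -28.7, 286.4]
eef_rot: [1.05, 1.304, -1.051]
force: [-0.7, -0.8, 0.3]
gripper_width: 0.4
t 6.1 tip in box [136.3, 0.0, 108.4] F box [-0.9, -0.6, 0.3] w 0.4
[[-0.001, 0.977, 0.212], [-0.0, 0.212, -0.977], [-1.0, -0.001, -0.0]]
scene candy_box 0.66 [222.5, 145.4, 338.4, 213.7]
scene latch_tab 0.66 [266.4, 192.5, 299.5, 208.0]
scene box_lid 0.91 [222.4, 147.3, 342.2, 208.5]
top candy_box 0.73 [292.1, 180.7, 404.7, 275.1]
top latch_tab 0.73 [326.0, 182.7, 345.4, 195.3]
top box_lid 0.68 [288.9, 184.8, 398.3, 276.4]
```

View pics/s2.png

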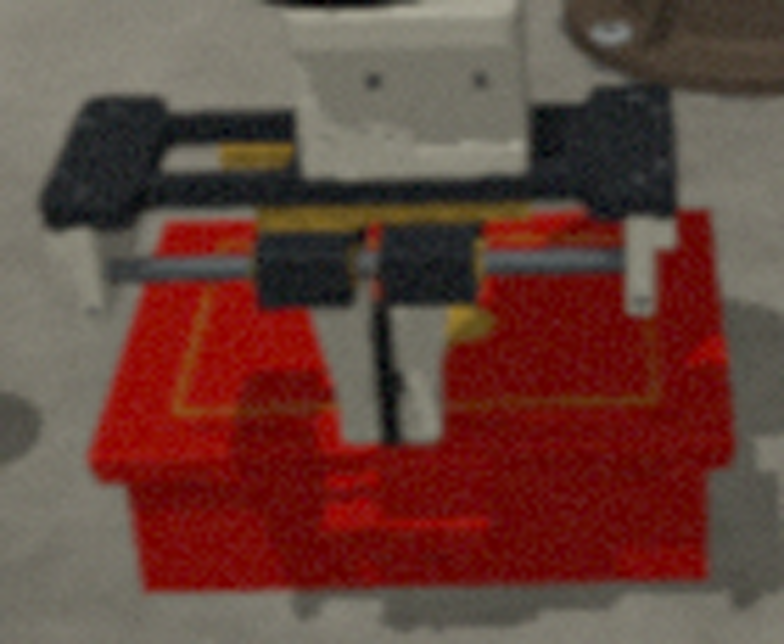

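View pics/t2.png

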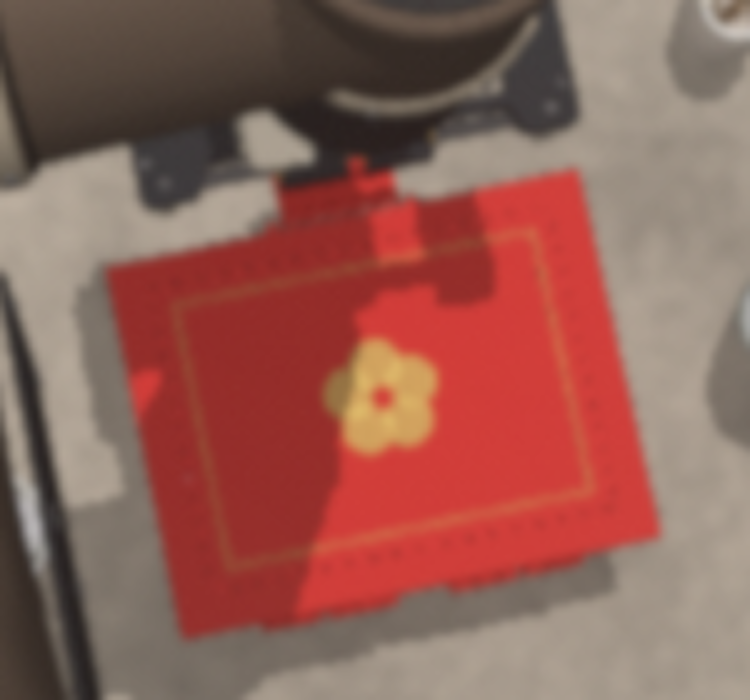

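The lid is shut, with the tab still sticking out below the fingers. The scene view has the tab's edge line at (322..490,524). In the top view the lid corners are (108,268), (580,170), (660,538) and (185,638). Refitting with the lid at 0.

```bash
python3 - <<'E'
from fit import *
S=lambda a:np.array(a)/5.6+[210,110]
T=lambda a:np.array(a)/5+[270,150]
def res(q):
    p=[q[0],q[1],q[2],0,q[3]]
    m=[("scene",box(p,82,-110,0),S((147,590))),("scene",box(p,82,110,0),S((708,579))),
    ("scene",lidp(p,186.5,-120,10),S((93,460))),("scene",lidp(p,186.5,120,10),S((735,450))),
    ("top",lidp(p,186.5,120,10),T((108,268))),("top",lidp(p,186.5,-120,10),T((580,170))),
    ("top",lidp(p,3.6,-120,10),T((660,538))),("top",lidp(p,3.6,120,10),T((185,638))),
    ("scene",tab(p,37,-30,6),S((322,527))),("scene",tab(p,37,30,6),S((490,524)))]
    return np.concatenate([proj(n,P)[0]-q for n,P,q in m])
r=least_squares(res,[502,-58,.216,1.2],loss="soft_l1"); q=r.x; print(q.round(3),r.cost); print(res(q).reshape(-1,2).round(1).tolist())
np.save("p.npy",[q[0],q[1],q[2],0,q[3]])
E
python3 st.py
```

```text
[ 5.01622e+02 -5.82130e+01  2.21000e-01  1.30300e+00] 6.001900449617855
[[-0.7, -0.2], [0.0, -0.7], [-1.6, -1.8], [0.5, -2.8], [-1.1, -0.1], [-0.3, -0.1], [0.2, -0.7], [-1.4, -0.2], [-0.3, 0.1], [-0.0, -0.1]]
t 6.5 tip in box [136.9, -0.5, 109.4] F box [0.4, 0.6, -0.2] w 0.4
[[0.0, 0.977, 0.213], [0.0, 0.213, -0.977], [-1.0, 0.0, -0.0]]
```

```bash
python3 -m handwheel '2 0 0 0 0 0 1;1.5 0 0 0 0 0 1;0.8 0 0 0 0 0 1;0.7 0 0 0 0 0 1;0.6 0 0 0 0 0 1;0 0 0 0 0 0 1'; python3 st.py;  python3 -m handwheel '0.6 0 0 0 0 0 1;0.6 0 0 0 0 0 1;0.6 0 0 0 0 0 1;0 0 0 0 0 0 1'; python3 st.py
```

```text
t: 7.1
tcp_pos: [635.3, -28.7, 230.6]
eef_rot: [1.05, 1.303, -1.051]
force: [0.1, 0.0, -0.7]
gripper_width: 0.7
t 7.1 tip in box [136.8, -0.5, 52.6] F box [0.1, 0.0, -0.7] w 0.7
[[-0.001, 0.977, 0.213], [-0.0, 0.213, -0.977], [-1.0, -0.001, -0.0]]
t: 7.5
tcp_pos: [635.4, -28.6, 212.1]
eef_rot: [1.05, 1.304, -1.051]
force: [2.3, 0.5, -1.7]
gripper_width: 0.4
t 7.5 tip in box [136.8, -0.5, 34.1] F box [2.4, 0.0, -1.7] w 0.4
[[-0.001, 0.977, 0.212], [-0.0, 0.212, -0.977], [-1.0, -0.001, -0.0]]
```

The tab is bearing on the finger face (+2.4 N), so I push in while easing downward.

```bash
python3 -m handwheel '0.25 -0.4 0 0 0 0 1;0.25 -0.4 0 0 0 0 1;0.25 -0.4 0 0 0 0 1;0 0 0 0 0 0 1'; python3 st.py;  python3 -m handwheel '0.2 -0.3 0 0 0 0 1;0.2 -0.3 0 0 0 0 1;0 0 0 0 0 0 1'; python3 st.py
```

```text
t: 7.9
tcp_pos: [622.7, -31.5, 205.2]
eef_rot: [1.049, 1.304, -1.051]
force: [1.2, 0.9, 0.2]
gripper_width: 0.3
t 7.9 tip in box [123.7, -0.4, 27.2] F box [1.3, 0.6, 0.2] w 0.3
[[-0.002, 0.977, 0.212], [-0.0, 0.212, -0.977], [-1.0, -0.002, -0.0]]
t: 8.2
tcp_pos: [619.6, -32.0, 203.2]
eef_rot: [1.052, 1.299, -1.045]
force: [6.6, 1.3, 0.9]
gripper_width: 0.6
t 8.2 tip in box [121.9, -0.4, 25.2] F box [6.7, -0.2, 0.9] w 0.6
[[0.006, 0.977, 0.214], [0.001, 0.214, -0.977], [-1.0, 0.006, 0.001]]
```

```bash
python3 - <<'E'
from h import *
save("scene","s3.png",(210,110,350,225),5.6)
save("top","t3.png",(270,150,420,290),5)
for n in("scene","top"):
    for th in("candy_box","box_lid"):
        for m in ctrl.masks_of(th,n)[:1]: print(n,th,round(m["confidence"],2),m["rect"])
E
python3 st.py
```

```text
scene candy_box 0.86 [224.6, 146.6, 339.5, 216.3]
scene box_lid 0.82 [222.9, 146.5, 341.2, 210.4]
top box_lid 0.84 [292.0, 183.9, 402.7, 279.5]
t 8.5 tip in box [121.9, -0.4, 25.1] F box [6.5, -0.7, 1.6] w 0.4
[[0.006, 0.977, 0.214], [0.001, 0.214, -0.977], [-1.0, 0.006, 0.0]]
```

View pics/s3.png

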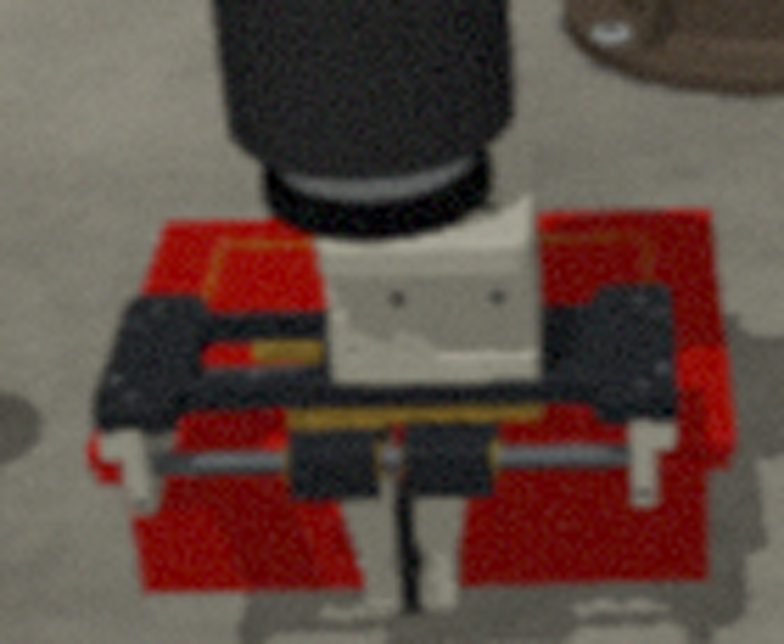

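The box and lid have not moved, and the finger is pushing on the tab. I'll use the wrist moment to see at what height the contact is.

```bash
python3 - <<'E'
from fit import *
s=ctrl.read_state(); M=R.from_rotvec(s["eef_rot"]).as_matrix()
F,m=M.T@s["force"],M.T@s["moment"]; print("tool F",F.round(2),"M tool",m.round(3), "lever mm (if about TCP)",1000*m[2]/F[1], -1000*m[1]/F[2] if abs(F[2])>1 else '', 'tcp z',s["tcp_pos"][2])
E
python3 -m handwheel '0.1 -0.1 0 0 0 0 1;0 0 0 0 0 0 1'; python3 st.py
```

```text
tool F [-1.55  6.47  0.63] M tool [-0.025 -0.207  2.327] lever mm (if about TCP) 359.7949482429327  tcp z 203.05999562690548
t: 8.7
tcp_pos: [619.3, -32.1, 202.5]
eef_rot: [1.052, 1.298, -1.044]
force: [7.1, 1.7, 2.0]
gripper_width: 0.5
t 8.7 tip in box [121.8, -0.5, 24.5] F box [7.3, 0.1, 2.0] w 0.5
[[0.007, 0.977, 0.214], [0.001, 0.214, -0.977], [-1.0, 0.007, 0.001]]
```

```bash
python3 -m handwheel '0.3 -0.15 0 0 0 0 1;0 0 0 0 0 0 1'; python3 st.py; python3 - <<'E'
from fit import *
s=ctrl.read_state(); M=R.from_rotvec(s["eef_rot"]).as_matrix()
F,m=M.T@s["force"],M.T@s["moment"]; print("tool F",F.round(2),"M tool",m.round(3))
E
```

```text
t: 8.9
tcp_pos: [616.1, -32.9, 198.4]
eef_rot: [1.051, 1.301, -1.048]
force: [2.6, 0.7, 2.1]
gripper_width: 0.8
t 8.9 tip in box [117.7, -0.4, 20.4] F box [2.7, 0.1, 2.1] w 0.8
[[0.002, 0.977, 0.213], [0.0, 0.213, -0.977], [-1.0, 0.002, 0.0]]
tool F [-2.11  2.73 -0.08] M tool [-0.104 -0.05   0.872]
```

View pics/t3.png

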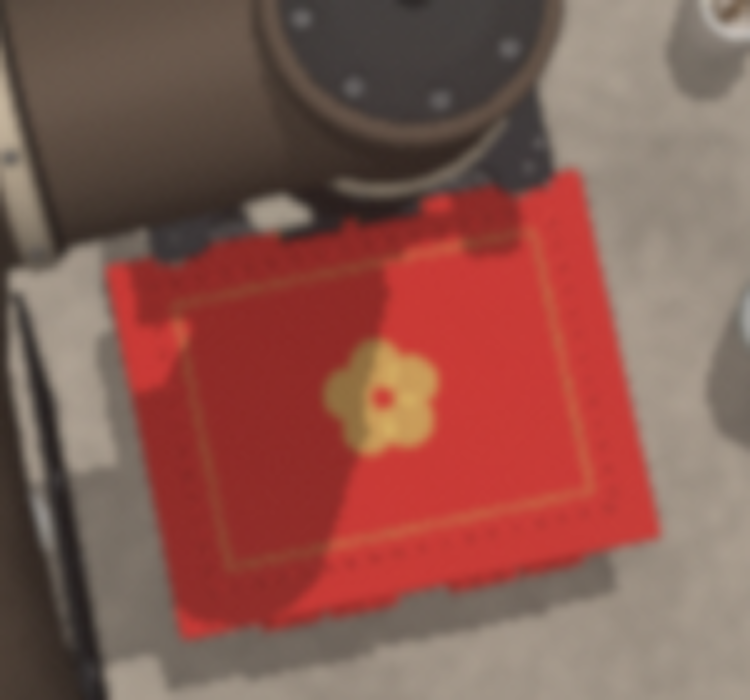

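The tool jumped 4 mm inward and the force dropped, so the hook looks to be passing the lip. In the top view the lid corners at (580,170) and (660,538) are unchanged, so the box has not moved. I push a little further to check that it stops.

```bash
python3 -m handwheel '0.1 -0.15 0 0 0 0 1;0 0 0 0 0 0 1'; python3 st.py|head -1;python3 -m handwheel '0.1 -0.15 0 0 0 0 1;0 0 0 0 0 0 1'; python3 st.py|head -1
```

```text
t: 9.1
tcp_pos: [613.1, -33.6, 196.2]
eef_rot: [1.049, 1.304, -1.052]
force: [1.4, 0.8, 0.8]
gripper_width: -0.0
t 9.1 tip in box [113.9, -0.3, 18.2] F box [1.6, 0.5, 0.8] w -0.0
t: 9.3
tcp_pos: [611.9, -33.9, 195.2]
eef_rot: [1.049, 1.304, -1.051]
force: [0.6, -0.2, -0.0]
gripper_width: 0.2
t 9.3 tip in box [112.7, -0.4, 17.2] F box [0.5, -0.4, -0.0] w 0.2
```

```bash
python3 -m handwheel '0 -0.15 0 0 0 0 1;0 0 0 0 0 0 1'; python3 st.py|head -1;python3 -m handwheel '0 -0.15 0 0 0 0 1;0 0 0 0 0 0 1'; python3 st.py|head -1
```

```text
t: 9.5
tcp_pos: [611.1, -34.0, 195.5]
eef_rot: [1.05, 1.303, -1.05]
force: [2.8, 0.9, -1.6]
gripper_width: 0.3
t 9.5 tip in box [112.1, -0.3, 17.5] F box [2.9, 0.2, -1.6] w 0.3
t: 9.7
tcp_pos: [610.5, -34.0, 195.9]
eef_rot: [1.051, 1.301, -1.048]
force: [6.5, 0.1, -3.0]
gripper_width: 0.7
t 9.7 tip in box [112.0, -0.3, 17.9] F box [6.4, -1.3, -3.0] w 0.7
```

There is a firm stop at the latched position. Retreating straight outwards, then up and clear.

```bash
python3 -m handwheel '0 0.3 0 0 0 0 1;0 0.7 0 0 0 0 1;0 1.5 0 0 0 0 1;0 2.5 0 0 0 0 1;-4 0 0 0 0 0 1;-4 0 0 0 0 0 1;-4 0 0 0 0 0 1;-4 0 -4 0 0 0 1;0 0 -4.5 0 0 0 1;0 0 -4.5 0 0 0 1'; python3 -m handwheel '0 0 -4.5 0 0 0 1;0 0 -4.5 0 0 0 1;0 0 -4.5 0 0 0 1;0 0 -4.5 0 0 0 1;0 0 0 0 0 0 1'; python3 st.py|head -1
python3 - <<'E'
from h import *
save("scene","s4.png",(150,100,410,260),3);save("scene","s5.png",(240,160,320,220),9);save("top","t4.png",(230,120,460,300),3.3)
for n in("scene","top"):
    for th in("candy_box","latch_tab","box_lid","tumbler_a","toothpick_holder","nail_clipper"):
        for m in ctrl.masks_of(th,n)[:2]: print(n,th,round(m["confidence"],2),m["rect"])
E
```

```text
t: 10.7
tcp_pos: [631.5, 99.6, 352.6]
eef_rot: [1.053, 1.302, -1.05]
force: [0.6, 0.1, -0.9]
gripper_width: 0.4
t: 11.2
tcp_pos: [592.3, 279.3, 350.5]
eef_rot: [1.046, 1.305, -1.047]
force: [-0.0, -0.0, -0.2]
gripper_width: 0.2
t 11.2 tip in box [162.3, 309.4, 172.5] F box [-0.0, -0.0, -0.2] w 0.2
scene candy_box 0.61 [224.9, 145.3, 339.5, 214.3]
scene latch_tab 0.86 [267.6, 191.3, 298.5, 207.1]
scene box_lid 0.81 [223.6, 144.2, 339.5, 210.2]
scene tumbler_a 0.82 [361.4, 147.2, 390.0, 189.3]
scene tumbler_a 0.6 [168.6, 157.4, 206.6, 200.6]
scene toothpick_holder 0.56 [157.9, 213.3, 180.1, 249.8]
scene toothpick_holder 0.25 [223.4, 144.3, 340.3, 207.9]
scene nail_clipper 0.69 [374.0, 227.8, 398.4, 245.3]
top candy_box 0.87 [295.3, 183.2, 401.2, 276.8]
top latch_tab 0.38 [325.4, 189.3, 347.2, 194.8]
top box_lid 0.69 [408.0, 143.3, 426.3, 164.0]
top box_lid 0.61 [290.0, 185.6, 402.0, 276.2]
top tumbler_a 0.65 [250.3, 243.5, 278.5, 272.3]
top tumbler_a 0.6 [414.5, 192.6, 448.2, 224.0]
top toothpick_holder 0.64 [324.3, 186.1, 348.5, 194.2]
top toothpick_holder 0.58 [406.2, 144.1, 423.4, 160.1]
top nail_clipper 0.39 [242.8, 173.8, 260.6, 194.5]
```

View pics/s5.png

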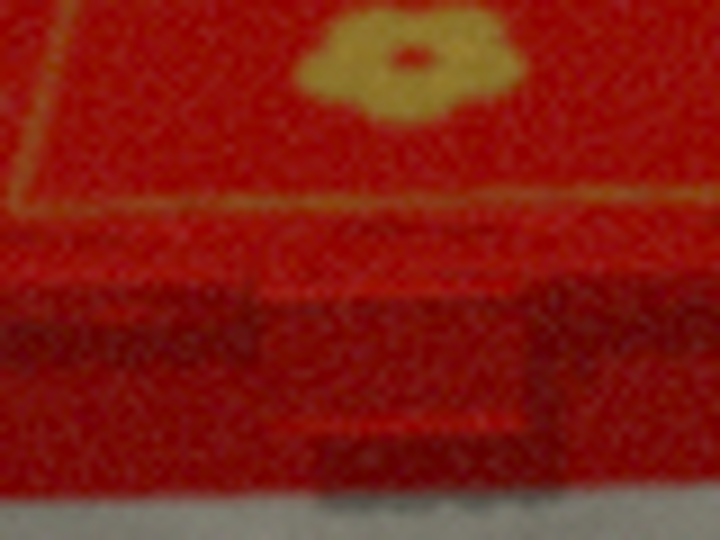

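View pics/t4.png

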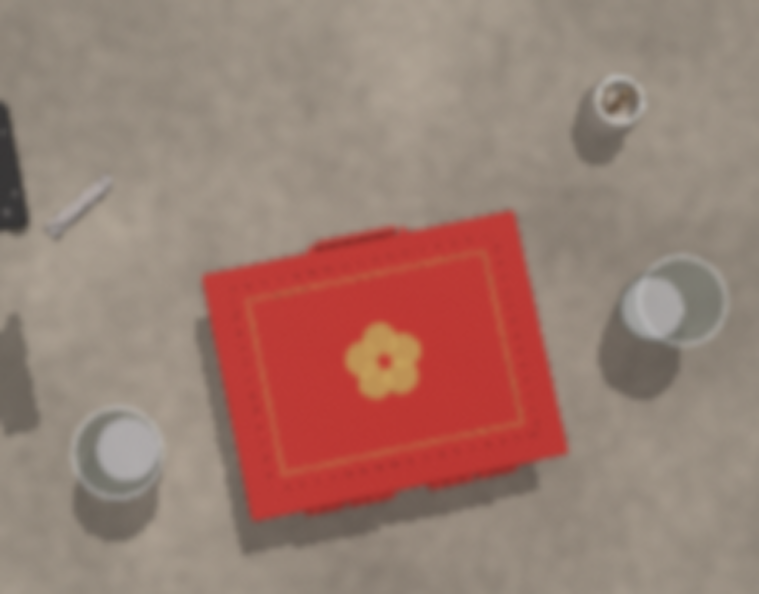

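The scene view shows the tab hanging straight before the wall, top at row 290 and finger edge at row 423 of the crop. The top view shows only a sliver of it, at (355,238), and the bystanders are untouched. One quick numeric check of the tab angle and lid, then hand in.

```bash
python3 - <<'E'
from fit import *
p=np.load("p.npy"); obs=[np.array(q)/9+[240,160] for q in((265,425),(525,425))]
for a in(0,.1,.2,.5,1):
    p[4]=a; print(a,[proj("scene",tab(p,37,y,6))[0].round(1) for y in(-30,30)],proj("top",tab(p,37,0,6))[0].round(1))
print("obs",[o.round(1) for o in obs],"top",np.array((357,234))/3.3+[230,120])
T=lambda a:np.array(a)/3.3+[230,120]
for q,y,u in(((204,275),120,186.5),((515,211),-120,186.5),((567,453),-120,3.6),((254,521),120,3.6)): print("lid corner top obs",T(q).round(1),"pred",proj("top",lidp(p,u,y,10))[0].round(1))
ctrl.job_done()
E
```

```text
0 [array([270.1, 208.3]), array([298.8, 207.6])] [336.3 191.6]
0.1 [array([270., 209.]), array([298.7, 208.3])] [336.1 190.2]
0.2 [array([269.8, 209.6]), array([298.7, 208.9])] [335.8 188.8]
0.5 [array([269.1, 210.3]), array([298.4, 209.6])] [335.1 184.8]
1 [array([267.9, 207.8]), array([297.8, 207.1])] [334.6 179.7]
obs [array([269.4, 207.2]), array([298.3, 207.2])] top [338.18181818 190.90909091]
lid corner top obs [291.8 203.3] pred [290.5 203.5]
lid corner top obs [386.1 183.9] pred [385.7 183.9]
lid corner top obs [401.8 257.3] pred [402.2 256.9]
lid corner top obs [307.  277.9] pred [305.6 277.4]
the job is handed in; nothing more can be done
```

I pressed the lid shut, folded the latch tab down and pushed it in until the hook snapped under the lip. I then backed the arm clear and handed the job in at about 11.5 s of the 45 s allowed.

- **Lid:** the closed fingertips pressed its front middle down to 72 mm, the shut height, where it stopped firmly with 26 N on the tool.
- **Latch:** the push force rose to about 7 N, more than the 2.5 N expected at the tab's edge. The tab then gave way 4 mm and came to a firm stop at the latched position.
- **Tab angle afterwards:** with the arm clear, the top view puts the tab edge within 1 px of the position expected for 0 rad in the image direction that shows the angle. A tab sprung back to 1 rad would show 11 px away. The scene camera agrees to about 1 px but cannot tell these angles apart well. I could not see the hook itself.
- **Box and bystanders:** the box's lid corners are within 1.5 px of where they were before latching. The tumblers, toothpick holder and nail clipper show in the same places as at the start, within the detectors' few-pixel scatter.
- **Detector errors:** in the last top view the networks gave two wrong results, a "toothpick holder" on the tab and a "box lid" on the toothpick holder. The picture shows neither is real, so I ignored them.

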